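# Clamp a driver module on a cold plate with an indexing lever

### The job

Slide the blue module on the cold plate home along its rails until it is hard against the back stop, then clamp it there with the strap clamp: turn the orange lever clockwise until it is tight at about 0.7 N m, a pull of some 8 N at its knob (under 5 N is too loose; beyond 11 N the module may crack). The guide pillars on either side stop the lever before the clamp is tight, so lift it off its serrations, swing it back, let it drop in again and go on turning; leave the lever down in its serrations and the things lying around where they are.

Things in the scene. Friction and masses are not known exactly. Their poses are not given: they have to be found in the camera images.
- station: Aluminium cold plate, 180 (x) x 260 (y) x 20 mm, fixed at varying place and yaw; carries rails, back stop, strap clamp, pillars. Origin: centre of its underside; x away from the robot side (front edge at x = -90), y left, z up. Offsets below are in this frame, in mm. Strap heel block at (20, -87), top 64; black sensor block at (-65, -100), top 32.
- stop_face (a point): Middle of the steel back stop's front face, station (52, 68, 40); the stop is 67 wide, top at z = 42. The module is home when its far (+x) face bears on it: module origin at x = 20. Two rails (8 x 8 in section, top z = 28, x = -60 to 55) form a channel 67 wide centred on y = 68, open at the front, in which the module slides.
- module: The blue module under test: case 64 x 64 x 40 mm, 0.3 to 0.45 kg, black connector on its front (-x) face. Origin: centre of its underside, lying on the plate (z = 20), y = 68; axes parallel to the station's, with 1.5 mm play to each rail. It starts 12 to 35 mm short of home and slides with 2 to 4 N, though the first touch may read 10 N.
- strap: Steel strap, 30 x 12 x 148 mm, along station y, top at z = 77 to 84. Pivots on the heel block at (20, -85), its origin; a light spring lifts it, the nut on the stud presses it down. Its rubber tip, 16 across, is at (20, 45), 3 to 7 mm above the module's top (z = 60) at the start. 0.7 N m on the lever gives about 60 N at the tip; the module cracks at 105 N.
- lever_axis (a point): Point on the vertical axis of stud, nut and lever: station (20, -25), z = 123, the height of lever_grip with the lever down (it sinks 2 to 4 mm as the nut goes down). Two steel guide pillars, 12 thick, top at z = 145, stand at (-9, 13) and (-9, -63), 48 from this axis, and check the lever's arm.
- lever_grip (a point): Centre of the black ball knob, 25 mm across, at the end of the orange lever, 90 mm out from lever_axis; moves with it. Over 60 mm free below it; its arm is 12 mm thick and slopes down to the 37 mm hub. Grip the ball from above, fingers across the lever; a twist of a pinching wrist (up to 0.3 N m) adds to the torque of the pull.
- lever (a joint): Lever angle (rad), growing clockwise from above, which tightens; at 0 it points to the station's -x, at positive values towards +y. Pillars stop it hard at -0.66 and 0.66. Engaged, it turns the nut (2 mm down per rad): 0.1 N m (1 N at the knob) until the strap bears, then about 2 N more per 0.1 rad; 1.1 to 2.2 rad in all. The nut stays put when the lever is let go.
- lever_lift (a joint): Height of the lever above its seat (m). 0: down and engaged. A spring pulls it down, 4 N, rising to 7 N at the upper stop (10.5 mm). Lifted 8 mm or more it swings freely. 15 serrations, 24 degrees apart, 7 mm deep: let down between them it rests on their tips (5 to 7 mm) and drops in within 24 degrees as it is turned; it may start so.
- spare_module: Another blue module of the same size, on the bench to the left; origin at the centre of its underside. Not to be moved.
- hex_key: Small dark hex key lying on the plate near its back edge, 65 x 20 x 4 mm; origin under its long arm. Not to be moved.
- driver: Screwdriver with a red handle, 160 mm, on the bench to the right; origin under its middle. Not to be moved.
Not all that is in view belongs to the job. Leave any red or yellow look-alike of the module alone.

How it is judged:
By the outcome, as a careful person would: the job done as asked, in the order asked, and still so for the second after the job is handed in, with the robot touching nothing.
It also fails if it takes over 72 s, if anything falls off the work surface, if the arm or the gripper's body presses on something with over 40 N, if the wrist force passes 120 N, or if a joint passes its speed limit or range.

### The arm

A 7-joint arm with a two-finger parallel gripper is mounted at the origin on the work surface. World frame = base frame: x ahead of the robot, y to its left, z up, the work surface at z = 0. Lengths are in m, angles in rad, forces in N, time in s.
With the tool pointing down it reaches from about 0.4 to 0.85 m from the base axis. Payload 4.5 kg.
Tool frame: the origin (TCP) lies where the fingers leave the gripper's body, on its centre line; the fingertips stand 64 mm ahead of it and the grasp point (between the pads) lies 45 mm ahead of it; z points along the fingers, y is the direction in which the jaws open and shut (so a half turn about z gives the same grasp; the last joint's range is limited). The gripper opens to 88 mm and grips with 3 to 60 N. Pads are 18 mm wide; open, the fingers measure 123 mm over their backs; the gripper's body (75 mm by 187 mm) begins 45 mm behind the grasp point.
Start: joints at [1.344, 0.689, -0.195, 1.565, 0.157, 0.902, -0.215], TCP at [0.161, -0.604, 0.303] pointing down, gripper open.
Joint ranges: [-3.01, 3.01], [-0.46, 2.08], [-1.47, 1.51], [0.13, 2.56], [-1, 4.14], [0.04, 2.09], [-2.66, 2.66]. Speed limits (rad/s): [2.57, 2.57, 3.14, 3.14, 3.14, 3.14, 3.14].

### API

Orientations are given as a unit quaternion [x, y, z, w].
In Python, from plant import monitor, snapshot, workorder, finder gives the robot as it stands.
- The arm moves only by the tool carry_out, never from a script. Its argument "motion" is one flat list of numbers, 6 for each row, row after row: the shift along the tool's x, y, z in cm, then the turn, a rotation vector about the tool's x, y, z in rad. In form: [x, y, z, rx, ry, rz, x, y, z, rx, ry, rz, ...]. A call has 1 to 8 rows; each row shifts and turns the commanded pose from where the row before left it, along the tool's axes as they then stand; what a row does not reach is not made up. A row lasts 1/8 s, in which the tool goes at most 62.5 mm and 10.7 degrees, less where a joint would pass 70% of its speed; a pose out of reach is approached as far as the arm can. A call with a gripper value outside its range is refused whole. "hand" is the finger opening in cm, from 0 to 8.81, set as the call begins (left out, the last holds). The fingers move at their own pace and stop on an object; "grip_force" is the grip in N (left out, the last holds). Time passes only in rows, so rows that do not move let the fingers close. It gives the time, the measured TCP pose, the force and the opening at its end, in the units of the state.
- monitor.get_state(): the state, without advancing time (a new reading comes with each control period).
- snapshot(name): name is "side" or "top" or "wrist"; returns a dict with "frame" (420x560x3 uint8, red, green, blue), "range_z" (420x560 float32, m along the optical axis (not along the pixel's ray), 0 where there is no reading), "fx", "fy", "cx", "cy" (pixels), "rvec" (rotation vector, rad) and "tvec" (3), from world to camera coordinates, as OpenCV has them; the wrist camera has in their place "hand_eye" (4x4, takes a point from camera to tool coordinates, whose origin is the TCP and whose axes are the flange's). Camera axes: x right, y down, z forward; pixel columns grow to the right and rows downward; lengths in m; the calibration is good to about 2 mm. A picture is of the moment at which its call begins: read the wrist's pose just before it.
- workorder.finish_job(): hands the job in, once; it reports no verdict.
Trained networks look in a picture, given as the dict that the camera call returned (one of the last four; its "shot" number tells which), for a name from the list of things; names that differ only in an ending like _2 or _b are one class to them, and where a whole thing is asked for, a point or a joint stands for the part that bears it (a point fixed in the world has none). Each returns a list of dicts, best first, with "p" (0 to 1); they miss things now and then, are a little off and sometimes report something else, mostly with a low value. They report only what shows in the picture. A call takes as long as a camera call. They do not tell look-alikes from the thing itself.
- finder.masks_of(picture, thing): "pixels" (420x560 bool, what is visible of it) and "extent" ([left, top, right, bottom] in pixels, round what is visible of it).
The state is a dict: "clock": time; "q": joint angles; "qd": joint speeds; "joint_torque": joint torques, N m; "tool_pos": TCP position; "eef_rot": TCP orientation; "contact_force": force on the tool from outside, world axes, zero at the start; "moment": the same for the moment, N m; "opening": opening from 0.0 (shut) to 1.0 (fully open).
Only numpy, scipy, OpenCV 4.12 (cv2) and the standard library are available. Lean on these libraries where they do the work, as an engineer would, in place of code of your own. Each camera call takes 0.05 s, during which the arm holds its last target. There are 200 camera calls.

## Working session

There is one attempt and no reset: what is moved stays moved. The work goes in short steps, Python scripts to look and compute and a tool call to move; the robot and the scene stay as the last step left them, time stands still between calls to the robot, and variables do not carry over. Pictures are saved under pics/ and viewed, about 8 in all and at most 12, crops included, and the job is handed in when it is done.

Besides the shell and the picture viewer there is one more tool, called after "Call:" by a JSON object that holds its "method" and its "body", one argument or row to a line. carry_out: Moves the arm, as the interface text tells. Its arguments: {"type":"object","properties":{"motion":{"type":"array"},"hand":{"type":"number"},"grip_force":{"type":"number"}},"required":["motion"]}

```bash
mkdir -p pics; ls; cat > h.py <<'E'
import numpy as np, cv2
from scipy.spatial.transform import Rotation as R
from plant import monitor, snapshot, workorder, finder
def T_wc(p, st=None):
    T=np.eye(4)
    if "rvec" in p:
        T[:3,:3]=cv2.Rodrigues(np.array(p["rvec"],float))[0]; T[:3,3]=np.ravel(p["tvec"]); return np.linalg.inv(T)
    T[:3,:3]=R.from_quat(st["eef_rot"]).as_matrix(); T[:3,3]=st["tool_pos"]
    return T@np.array(p["hand_eye"])
def cloud(p, st=None):
    z=p["range_z"]; v,u=np.mgrid[:z.shape[0],:z.shape[1]]
    c=np.stack([(u-p["cx"])/p["fx"]*z,(v-p["cy"])/p["fy"]*z,z],-1)
    T=T_wc(p,st); w=c@T[:3,:3].T+T[:3,3]; w[z<=0]=np.nan; return w
def save(p,n,crop=None,s=1):
    f=p["frame"]
    if crop: f=f[crop[1]:crop[3],crop[0]:crop[2]]
    cv2.imwrite("pics/"+n,cv2.resize(f,None,fx=s,fy=s,interpolation=cv2.INTER_CUBIC)[:,:,::-1])
E
python3 - <<'E'
from h import *
print(monitor.get_state())
p=snapshot("top"); save(p,"top.png"); w=cloud(p)
np.savez("top.npz",w=w,f=p["frame"])
print(p["rvec"],p["tvec"],p["fx"])
for n in ["station","module","strap","lever","lever_grip","spare_module","hex_key","driver"]:
    for m in finder.masks_of(p,n)[:3]:
        q=w[m["pixels"]]; print(n,round(m["p"],2),m["extent"],m["pixels"].sum(),np.nanmedian(q,0).round(3),np.nanpercentile(q[:,2],[5,95]).round(3))
p=snapshot("side"); save(p,"side.png")
for n in ["module","lever_grip"]:
    for m in finder.masks_of(p,n)[:3]:
        q=cloud(p)[m["pixels"]]; print(n,round(m["p"],2),m["extent"],np.nanmedian(q,0).round(3))
E
```

```text
pics
{'clock': 0.0, 'q': array([ 1.34375249,  0.68998692, -0.19446541,  1.56633443,  0.15733264,
        0.90250073, -0.21507804]), 'qd': array([-0.00228149, -0.00096545, -0.00125495, -0.0011809 , -0.00032729,
       -0.00163483,  0.00135426]), 'joint_torque': array([-1.64585476e-04, -5.27559364e+01, -1.26688186e+00, -1.53427577e+01,
       -5.25835762e-02,  6.54370553e-03,  1.76000049e-04]), 'tool_pos': array([ 0.16098293, -0.60338292,  0.30190943]), 'eef_rot': array([ 9.91500972e-01,  1.30096033e-01, -2.12607040e-04, -8.94176412e-04]), 'contact_force': array([-0.30520993, -0.33741376,  0.40363704]), 'moment': array([-0.05939959, -0.02689467, -0.01532101]), 'opening': 0.9993927590746985}
[ 2.10996326 -2.12998889  0.18349607] [0.02275277 0.614933   1.08006487] 389.19442452001005
module 0.91 [239.3, 197.3, 261.8, 222.5] 448 [0.6   0.1   0.058] [0.045 0.063]
module 0.91 [271.5, 137.1, 295.1, 159.8] 461 [0.807 0.002 0.038] [0.015 0.043]
module 0.86 [247.8, 264.7, 276.6, 297.2] 533 [0.405 0.072 0.039] [0.004 0.043]
strap 0.98 [256.1, 198.4, 305.8, 215.5] 365 [0.608 0.021 0.078] [0.074 0.083]
lever 0.65 [279.8, 197.5, 291.5, 240.7] 313 [0.59  0.005 0.114] [0.076 0.132]
lever_grip 0.59 [277.5, 198.6, 292.1, 240.7] 288 [0.582 0.005 0.115] [0.104 0.132]
spare_module 0.92 [122.9, 228.5, 152.7, 255.9] 566 [0.518 0.432 0.038] [0.007 0.043]
hex_key 0.6 [290.9, 194.5, 293.1, 197.3] 15 [ 0.657 -0.021  0.021] [0.016 0.025]
hex_key 0.24 [278.5, 200.4, 292.9, 242.6] 276 [0.588 0.005 0.115] [0.103 0.132]
hex_key 0.24 [123.1, 227.5, 153.1, 256.4] 578 [0.52  0.433 0.038] [0.003 0.043]
driver 0.58 [423.7, 230.0, 457.3, 275.7] 253 [ 0.459 -0.47   0.022] [0.013 0.026]
module 0.89 [245.8, 225.0, 278.8, 252.5] [0.591 0.109 0.054]
module 0.63 [209.2, 269.1, 247.1, 302.3] [0.551 0.269 0.036]
module 0.62 [220.5, 194.3, 251.0, 214.3] [0.799 0.018 0.031]
lever_grip 0.54 [280.2, 198.2, 311.7, 216.7] [0.583 0.01  0.114]
```

```bash
python3 - <<'E'
import cv2,numpy as np
a=cv2.imread("pics/top.png")[120:320,190:360]; b=cv2.imread("pics/side.png")[160:320,190:390]
a=cv2.resize(a,(425,500),interpolation=2); b=cv2.resize(b,(375,300),interpolation=2)
c=np.zeros((500,800,3),np.uint8); c[:,:425]=a; c[:300,425:]=b; c[300:500,425:425+267]=cv2.resize(cv2.imread("pics/top.png"),(267,200))
cv2.imwrite("pics/v1.png",c)
E
```

```text
(no output)
```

View pics/v1.png

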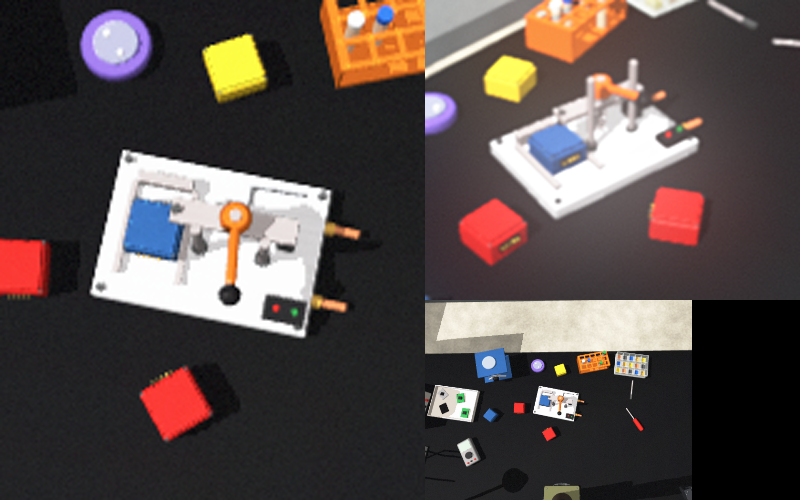

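The true module is the blue one on the plate (top-camera px 250,210). Things that could be taken for it are the spare blue (138,242), the reds (197,227) and (261,280), and the yellow (284,148). The lever points roughly to -x of the station, with its knob at px (282,238). Next I fit the plate.

```bash
cat >> h.py <<'E'
def fit_plate(w,f,c0=(0.6,0.03)):
    m=(np.abs(w[...,2]-.02)<.007)&(np.abs(w[...,0]-c0[0])<.2)&(np.abs(w[...,1]-c0[1])<.2)&(f.min(-1)>120)
    n,l,s,_=cv2.connectedComponentsWithStats(m.astype(np.uint8)); m=l==1+np.argmax(s[1:,4])
    return cv2.minAreaRect(w[m][:,:2].astype(np.float32)), np.median(w[m][:,2])
E
python3 - <<'E'
from h import *
d=np.load("top.npz"); w,f=d["w"],d["f"]
print(fit_plate(w,f))
k=(f.max(-1)<70)&(w[...,2]>.1)&(w[...,2]<.14)&(abs(w[...,0]-.55)<.1)&(abs(w[...,1])<.1)
print("knob",k.sum(),np.nanmedian(w[k],0),np.nanmax(w[k],0))
E
```

```text
(((0.5946328043937683, 0.030591264367103577), (0.25984522700309753, 0.1805669516324997), 78.09801483154297), np.float64(0.019487309492087435))
knob 51 [0.51656199 0.00775891 0.13107018] [0.5273974  0.01848027 0.1356428 ]
```

```bash
cat >> h.py <<'E'
O=np.array([0.5946,0.0306]); YAW=np.radians(-11.9)
def s2w(x,y,z=0):  # station mm -> world m
    c,s=np.cos(YAW),np.sin(YAW); return np.array([O[0]+(c*x-s*y)/1e3,O[1]+(s*x+c*y)/1e3,z/1e3])
def w2s(p):
    c,s=np.cos(YAW),np.sin(YAW); d=(np.asarray(p)[...,:2]-O)*1e3
    return np.stack([c*d[...,0]+s*d[...,1],-s*d[...,0]+c*d[...,1]],-1)
def pose(xyz,a):  # tool down, tool x at world angle a
    M=np.eye(4); c,s=np.cos(a),np.sin(a); M[:3,:3]=np.array([[c,s,0],[s,-c,0],[0,0,-1]]); M[:3,3]=xyz; return M
def now():
    s=monitor.get_state(); M=np.eye(4); M[:3,:3]=R.from_quat(s["eef_rot"]).as_matrix(); M[:3,3]=s["tool_pos"]; return M,s
def rows(A,B,n):  # straight line, slerped, n rows
    out=[]; rv=R.from_matrix(A[:3,:3].T@B[:3,:3]).as_rotvec(); P=A
    for i in range(1,n+1):
        Q=np.eye(4); Q[:3,3]=A[:3,3]+(B[:3,3]-A[:3,3])*i/n; Q[:3,:3]=A[:3,:3]@R.from_rotvec(rv*i/n).as_matrix()
        D=np.linalg.inv(P)@Q; r=np.r_[D[:3,3]*100,R.from_matrix(D[:3,:3]).as_rotvec()]; out.append(r); P=Q
        print(", ".join("%g"%v for v in (r.round(2)+0)),",")
    return out
def where():
    M,s=now(); a=np.arctan2(M[1,0],M[0,0]); print("t %.2f st"%s["clock"],w2s(M[:3,3]).round(1),"z %.1f"%(M[2,3]*1e3),"a-YAW %.3f"%(a-YAW),"tilt",M[:2,2].round(3),"F",s["contact_force"].round(1),"M",s["moment"].round(2),"open %.3f"%s["opening"]); return M,s
E
python3 - <<'E'
from h import *
print(snapshot("wrist")["hand_eye"])
print("knob st",w2s([.5166,.0078]))
A,_=where()
rows(A,pose(s2w(-75,60,300),YAW+np.pi/2),14)
E
```

```text
[[ 2.26557653e-04 -9.51857992e-01 -3.06539251e-01  7.94310392e-02]
 [ 9.99999787e-01  4.03182815e-04 -5.12871285e-04  2.40422244e-05]
 [ 6.11771989e-04 -3.06539070e-01  9.51857880e-01 -8.09392758e-02]
 [ 0.00000000e+00  0.00000000e+00  0.00000000e+00  1.00000000e+00]]
knob st [-71.62224541 -38.39393132]
t 0.65 st [-293.3 -710.2] z 302.8 a-YAW 0.468 tilt [ 0. -0.] F [-0.2 -0.7  0.9] M [-0.    0.06  0.01] open 1.000
3.88, -4.2, 0.02, 0, 0, -0.08 ,
4.19, -3.89, 0.02, 0, 0, -0.08 ,
4.49, -3.55, 0.02, 0, 0, -0.08 ,
4.75, -3.18, 0.02, 0, 0, -0.08 ,
4.99, -2.8, 0.02, 0, 0, -0.08 ,
5.19, -2.4, 0.02, 0, 0, -0.08 ,
5.36, -1.98, 0.02, 0, 0, -0.08 ,
5.5, -1.55, 0.02, 0, 0, -0.08 ,
5.61, -1.12, 0.02, 0, 0, -0.08 ,
5.68, -0.67, 0.02, 0, 0, -0.08 ,
5.71, -0.22, 0.02, 0, 0, -0.08 ,
5.71, 0.23, 0.02, 0, 0, -0.08 ,
5.68, 0.68, 0.02, 0, 0, -0.08 ,
5.61, 1.12, 0.02, 0, 0, -0.08 ,
```

Call:
{"method": "carry_out", "body": {
  "motion": [3.9,-4.2,0,0,0,-0.08,4.2,-3.9,0,0,0,-0.08,4.5,-3.55,0,0,0,-0.08,4.75,-3.2,0,0,0,-0.08,5,-2.8,0,0,0,-0.08,5.2,-2.4,0,0,0,-0.08,5.35,-2,0,0,0,-0.08,5.5,-1.55,0,0,0,-0.08],
  "hand": 0,
  "grip_force": 20
}}

```text
clock: 1.65
tool_pos: [0.3733, -0.1959, 0.303]
eef_rot: [0.9, 0.436, 0.0, 0.001]
contact_force: [0.1, 0.7, -0.3]
opening: 0.116
```

Call:
{"method": "carry_out", "body": {
  "motion": [5.6,-1.1,0,0,0,-0.08,5.7,-0.65,0,0,0,-0.08,5.7,-0.2,0,0,0,-0.08,5.7,0.2,0,0,0,-0.08,5.7,0.7,0,0,0,-0.08,5.6,1.1,0,0,0,-0.08,0,0,0,0,0,0,0,0,0,0,0,0]
}}

```text
clock: 2.65
tool_pos: [0.5277, 0.1074, 0.3024]
eef_rot: [0.771, 0.637, -0.001, 0.0]
contact_force: [-0.5, -0.2, -0.5]
opening: 0.003
```

```bash
python3 - <<'E'
from h import *
A,s=where(); p=snapshot("wrist"); save(p,"w1.png"); w=cloud(p,s); np.savez("w1.npz",w=w,f=p["frame"])
try: print(fit_plate(w,p["frame"]))
except Exception as e: print(e)
for n in ["module","strap","lever_grip"]:
    for m in finder.masks_of(p,n)[:3]:
        q=w[m["pixels"]]; st=w2s(q); print(n,round(m["p"],2),m["extent"],"st",np.nanpercentile(st,[2,50,98],axis=0).round(1).tolist(),"z",np.nanpercentile(q[:,2]*1e3,[5,50,95]).round(1))
E
```

```text
t 2.65 st [-81.3  61.3] z 302.4 a-YAW 1.588 tilt [-0.001 -0.001] F [-0.5 -0.2 -0.5] M [-0.07 -0.09  0.01] open 0.003
(((0.5960803627967834, 0.045744605362415314), (0.22847029566764832, 0.17966097593307495), 78.1102066040039), np.float64(0.018962387908930456))
module 0.89 [474.7, 179.0, 552.1, 243.3] st [[176.9, -18.5], [206.8, 22.4], [245.1, 54.9]] z [ 7.5 37.8 39.8]
module 0.83 [159.7, 185.5, 230.1, 250.5] st [[-230.1, -29.2], [-191.8, 8.2], [-157.2, 42.8]] z [12.8 38.4 39.9]
module 0.62 [317.6, 148.6, 384.3, 204.6] st [[-36.3, 40.2], [-9.1, 73.1], [24.0, 99.3]] z [40.7 58.6 60. ]
strap 0.98 [351.5, 193.2, 390.9, 270.3] st [[3.0, -10.4], [16.9, 23.3], [31.7, 50.2]] z [72.9 78.7 82.2]
lever_grip 0.73 [283.2, 250.4, 394.7, 300.1] st [[-0.5, -24.2], [15.2, -13.3], [32.6, -7.4]] z [ 91.8 106.  112.3]
lever_grip 0.57 [352.7, 193.4, 390.9, 271.1] st [[3.0, -12.4], [17.1, 23.0], [32.0, 50.4]] z [71.2 78.7 82.1]
```

View pics/w1.png

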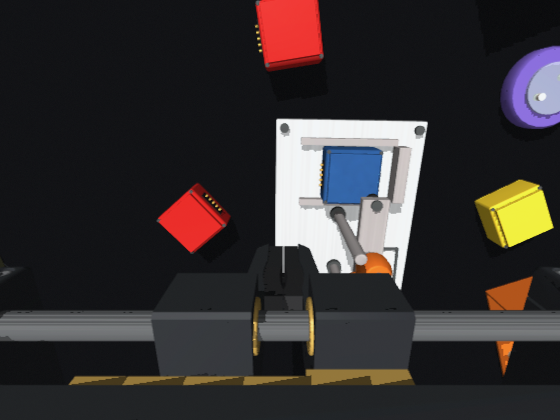

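```bash
python3 - <<'E'
from h import *
d=np.load("w1.npz"); w,f=d["w"],d["f"].astype(int)
st=w2s(w); z=w[...,2]*1e3
reg=(st[...,1]>30)&(st[...,1]<105)&(st[...,0]>-60)&(st[...,0]<40)
top=reg&(z>56)&(z<64)&(f[...,2]>f[...,0]+30)
print("case top",np.percentile(st[top],[1,50,99],axis=0).round(1), cv2.minAreaRect(st[top].astype(np.float32)))
g=reg&(f[...,0]>f[...,2]+40); print("gold",np.c_[st[g],z[g]].round(1)[:25])
for r in (165,175,182): print(r,[(c,*st[r,c].round(0),z[r,c].round(0),f[r,c].tolist()) for c in range(314,332,2)])
A,s=where(); rows(A,pose(s2w(-78,69,200),YAW+np.pi/2),3); 
E
```

```text
case top [[-31.3  40.4]
 [ -5.3  70.1]
 [ 23.5  95.1]] ((-3.657491683959961, 67.47511291503906), (56.025482177734375, 56.313720703125), 89.90901184082031)
gold [[-39.   80.2  40.5]
 [-37.8  80.2  40.1]
 [-36.4  79.9  38.4]
 [-36.3  81.3  46.2]
 [-39.1  79.4  42.2]
 [-37.7  79.1  40.5]
 [-36.6  79.1  40.7]
 [-36.2  80.1  46. ]
 [-36.5  75.8  41.4]
 [-38.5  74.2  39.6]
 [-37.4  74.2  39.7]
 [-36.7  75.   43.4]
 [-38.5  73.1  39.9]
 [-37.3  73.   39.4]
 [-36.7  73.9  43.7]
 [-38.3  68.5  40.7]
 [-37.   68.2  39.1]
 [-36.7  69.6  45.8]
 [-38.3  67.3  40.7]
 [-37.1  67.3  40.7]
 [-36.5  68.2  44.9]
 [-39.2  62.5  40.6]
 [-37.9  62.3  40.1]
 [-36.7  62.3  39.6]
 [-36.4  63.7  45.8]]
165 [(314, np.float64(-44.0), np.float64(75.0), np.float64(19.0), [242, 245, 246]), (316, np.float64(-41.0), np.float64(75.0), np.float64(18.0), [242, 245, 245]), (318, np.float64(-39.0), np.float64(75.0), np.float64(19.0), [241, 243, 243]), (320, np.float64(-39.0), np.float64(79.0), np.float64(42.0), [219, 200, 171]), (322, np.float64(-37.0), np.float64(79.0), np.float64(41.0), [164, 129, 64]), (324, np.float6
[... 1207 characters left out ...]
float64(19.0), [242, 244, 244]), (320, np.float64(-36.0), np.float64(55.0), np.float64(23.0), [187, 190, 191]), (322, np.float64(-36.0), np.float64(60.0), np.float64(46.0), [25, 25, 26]), (324, np.float64(-34.0), np.float64(61.0), np.float64(51.0), [36, 70, 115]), (326, np.float64(-33.0), np.float64(62.0), np.float64(53.0), [49, 95, 157]), (328, np.float64(-31.0), np.float64(63.0), np.float64(59.0), [43, 84, 138]), (330, np.float64(-29.0), np.float64(63.0), np.float64(59.0), [53, 103, 171])]
t 2.85 st [-81.   60.5] z 302.7 a-YAW 1.586 tilt [-0.    -0.001] F [0.4 0.  0. ] M [-0.06 -0.09 -0.01] open 0.005
0.29, 0.1, 3.42, 0, 0, 0.01 ,
0.29, 0.1, 3.42, 0, 0, 0.01 ,
0.29, 0.1, 3.42, 0, 0, 0.01 ,
```

Call:
{"method": "carry_out", "body": {
  "motion": [0.3,0.1,5,0,0,0.01,0.3,0.1,5,0,0,0.01,0.3,0.1,5,0,0,0,0.1,0,3.5,0,0,0,0,0,1.9,0,0,0,0,0,0,0,0,0]
}}

```text
clock: 3.6
tool_pos: [0.5323, 0.1163, 0.0977]
eef_rot: [0.778, 0.629, -0.001, -0.0]
contact_force: [0.0, -0.1, 0.2]
opening: 0.003
```

```bash
python3 -c "
from h import *
where()"
```

```text
t 3.60 st [-78.7  71.1] z 97.7 a-YAW 1.568 tilt [-0.003 -0.001] F [ 0.  -0.1  0.2] M [-0.02 -0.1  -0.06] open 0.003
```

Call:
{"method": "carry_out", "body": {
  "motion": [0,0.9,0,0,0,0,0,0.5,0,0,0,0,0,0.4,0,0,0,0,0,0.4,0,0,0,0,0,0.4,0,0,0,0,0,0.4,0,0,0,0,0,0.4,0,0,0,0]
}}

```text
clock: 4.47
tool_pos: [0.5634, 0.1111, 0.0987]
eef_rot: [0.777, 0.63, -0.002, -0.002]
contact_force: [-7.9, 2.0, 7.8]
opening: 0.002
```

Call:
{"method": "carry_out", "body": {
  "motion": [0,0.3,0,0,0,0,0,0.3,0,0,0,0,0,0,0,0,0,0]
}}

```text
clock: 4.85
tool_pos: [0.57, 0.1098, 0.0987]
eef_rot: [0.777, 0.63, -0.002, -0.001]
contact_force: [-5.9, 1.2, 5.8]
opening: 0.003
```

```bash
python3 -c "
from h import *
where()"
```

```text
t 4.85 st [-40.4  72.4] z 98.7 a-YAW 1.570 tilt [-0.004 -0.   ] F [-5.9  1.2  5.8] M [ 0.19  0.96 -0.02] open 0.003
```

Call:
{"method": "carry_out", "body": {
  "motion": [0,0.3,0,0,0,0,0,0.3,0,0,0,0,0,0,0,0,0,0]
}}

```text
clock: 5.22
tool_pos: [0.5759, 0.1085, 0.0987]
eef_rot: [0.777, 0.63, -0.002, -0.001]
contact_force: [-4.6, 1.8, 4.9]
opening: 0.002
```

Call:
{"method": "carry_out", "body": {
  "motion": [0,0.2,0,0,0,0,0,0,0,0,0,0]
}}

```text
clock: 5.48
tool_pos: [0.5775, 0.1082, 0.0987]
eef_rot: [0.777, 0.63, -0.002, -0.002]
contact_force: [-5.7, 0.4, 7.6]
opening: 0.003
```

```bash
python3 -c "
from h import *
where()"
```

```text
t 5.47 st [-32.7  72.4] z 98.7 a-YAW 1.570 tilt [-0.005 -0.   ] F [-5.7  0.4  7.6] M [0.22 1.1  0.  ] open 0.003
```

Call:
{"method": "carry_out", "body": {
  "motion": [0,0.2,0,0,0,0,0,0,0,0,0,0]
}}

```text
clock: 5.72
tool_pos: [0.5795, 0.1078, 0.0987]
eef_rot: [0.777, 0.63, -0.002, -0.002]
contact_force: [-6.0, 2.1, 6.0]
opening: 0.005
```

Call:
{"method": "carry_out", "body": {
  "motion": [0,0.2,0,0,0,0,0,0,0,0,0,0]
}}

```text
clock: 5.98
tool_pos: [0.5814, 0.1074, 0.0986]
eef_rot: [0.777, 0.63, -0.002, -0.002]
contact_force: [-5.5, 1.8, 5.4]
opening: 0.006
```

Call:
{"method": "carry_out", "body": {
  "motion": [0,0.2,0,0,0,0,0,0,0,0,0,0]
}}

```text
clock: 6.22
tool_pos: [0.582, 0.1072, 0.0987]
eef_rot: [0.777, 0.63, -0.003, -0.002]
contact_force: [-8.9, 1.6, 9.4]
opening: 0.003
```

```bash
python3 -c "
from h import *
where()"
```

```text
t 6.22 st [-28.1  72.4] z 98.7 a-YAW 1.570 tilt [-0.008 -0.   ] F [-8.9  1.6  9.4] M [0.28 1.73 0.  ] open 0.003
```

Call:
{"method": "carry_out", "body": {
  "motion": [0,0.15,0,0,0,0,0,0,0,0,0,0]
}}

```text
clock: 6.48
tool_pos: [0.5822, 0.1073, 0.0986]
eef_rot: [0.777, 0.63, -0.004, -0.003]
contact_force: [-12.8, 3.0, 10.6]
opening: 0.008
```

Call:
{"method": "carry_out", "body": {
  "motion": [0,0.15,0,0,0,0,0,0,0,0,0,0]
}}

```text
clock: 6.72
tool_pos: [0.5824, 0.1072, 0.0986]
eef_rot: [0.776, 0.63, -0.005, -0.004]
contact_force: [-14.9, 2.9, 14.0]
opening: 0.004
```

```bash
python3 - <<'E'
from h import *
A,s=where(); p=snapshot("wrist"); save(p,"w2.png",(280,60,560,300),2); w=cloud(p,s); f=p["frame"].astype(int)
st=w2s(w); z=w[...,2]*1e3
reg=(st[...,1]>30)&(st[...,1]<105)&(st[...,0]>-60)&(st[...,0]<60)
t=reg&(z>52)&(z<66)&(f[...,2]>f[...,0]+30)
print("case top",t.sum(),np.percentile(np.c_[st[t],z[t]],[1,50,99],axis=0).round(1))
p=snapshot("side"); save(p,"s2.png",(230,180,330,270),6)
E
```

```text
t 6.72 st [-27.8  72.5] z 98.6 a-YAW 1.571 tilt [-0.013 -0.001] F [-14.9   2.9  14. ] M [ 0.47  2.77 -0.11] open 0.004
case top 6792 [[-11.7  42.6  52.1]
 [ 24.4  87.5  58.7]
 [ 45.4  98.2  60.2]]
```

View pics/w2.png

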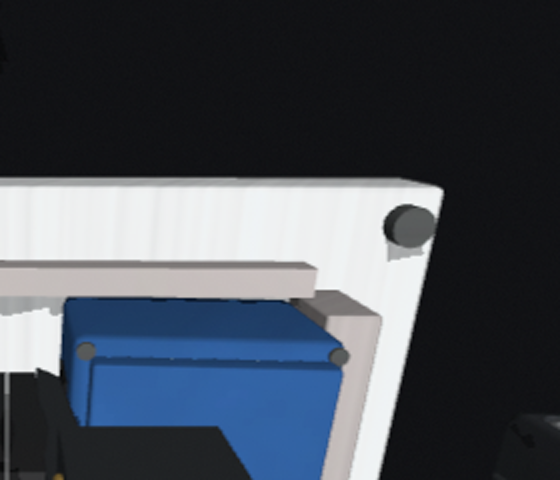

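Call:
{"method": "carry_out", "body": {
  "motion": [0,-0.5,0,0,0,0,0,-1,0,0,0,0,0,-1.5,-1,0,0,0,0,-1,-4,0,0,0,0,0,-5,0,0,0,0,0,-4,0,0,0,0,0,0,0,0,0]
}}

```text
clock: 7.7
tool_pos: [0.5516, 0.1143, 0.2417]
eef_rot: [0.778, 0.629, 0.003, 0.002]
contact_force: [0.4, -0.2, -0.7]
opening: 0.006
```

```bash
python3 - <<'E'
from h import *
A,s=where(); print(s["q"].round(2)); p=snapshot("wrist"); save(p,"w3.png"); w=cloud(p,s); f=p["frame"].astype(int)
st=w2s(w); z=w[...,2]*1e3
reg=(st[...,1]>30)&(st[...,1]<105)&(st[...,0]>-60)&(st[...,0]<60)
t=reg&(z>52)&(z<66)&(f[...,2]>f[...,0]+30)
print("case top",t.sum(),np.percentile(np.c_[st[t],z[t]],[1,50,99],axis=0).round(1))
E
```

```text
t 7.70 st [-59.4  73.1] z 241.7 a-YAW 1.568 tilt [0.007 0.002] F [ 0.4 -0.2 -0.7] M [ 0.01 -0.06 -0.01] open 0.006
[-0.05  0.71 -0.41  1.81  0.42  0.69 -0.9 ]
case top 3612 [[-12.9  41.   52.1]
 [ 14.9  72.4  58.8]
 [ 45.7  97.4  60.5]]
```

```bash
cat >> h.py <<'E'
AX=np.array([20.,-25.]); RG=90.
def lev(th,z,r=None,dr=0): # tool pose gripping knob at lever angle th, TCP z mm
    r=RG if r is None else r
    return pose(s2w(AX[0]-r*np.cos(th),AX[1]+r*np.sin(th),z),YAW+np.pi-th)
E
python3 - <<'E'
from h import *
A,s=now()
rows(A,lev(-.146,255),10)
E
```

```text
-1.1, -0.08, -0.15, 0, 0, -0.17 ,
-1.07, -0.27, -0.15, 0, 0, -0.17 ,
-1.01, -0.45, -0.15, 0, 0, -0.17 ,
-0.92, -0.62, -0.15, 0, 0, -0.17 ,
-0.8, -0.77, -0.15, 0, 0, -0.17 ,
-0.66, -0.89, -0.15, 0, 0, -0.17 ,
-0.49, -0.99, -0.15, 0, 0, -0.17 ,
-0.32, -1.06, -0.15, 0, 0, -0.17 ,
-0.13, -1.1, -0.15, 0, 0, -0.17 ,
0.06, -1.11, -0.15, 0, 0, -0.17 ,
```

Call:
{"method": "carry_out", "body": {
  "motion": [-1.1,-0.1,-0.15,0,0,-0.17,-1.1,-0.3,-0.15,0,0,-0.17,-1,-0.45,-0.15,0,0,-0.17,-0.9,-0.6,-0.15,0,0,-0.17,-0.8,-0.75,-0.15,0,0,-0.17,-0.65,-0.9,-0.15,0,0,-0.17,-0.5,-1,-0.15,0,0,-0.17,-0.3,-1.05,-0.15,0,0,-0.17],
  "hand": 5.5
}}

```text
clock: 8.75
tool_pos: [0.5229, 0.0287, 0.2491]
eef_rot: [0.206, 0.979, -0.0, -0.001]
contact_force: [0.3, -0.6, 0.4]
opening: 0.625
```

Call:
{"method": "carry_out", "body": {
  "motion": [-0.1,-1.1,-0.15,0,0,-0.17,0,-1.1,-0.15,0,0,-0.17,0,0,0,0,0,0,0,0,0,0,0,0]
}}

```text
clock: 9.25
tool_pos: [0.5172, 0.0087, 0.253]
eef_rot: [0.042, 0.999, 0.0, -0.001]
contact_force: [0.3, -0.0, -0.2]
opening: 0.623
```

```bash
python3 - <<'E'
from h import *
A,s=where(); p=snapshot("wrist"); save(p,"w4.png"); w=cloud(p,s); f=p["frame"].astype(int)
st=w2s(w); z=w[...,2]*1e3
for n in ["lever_grip","lever","strap"]:
    for m in finder.masks_of(p,n)[:2]:
        k=m["pixels"]; print(n,round(m["p"],2),m["extent"],np.nanpercentile(np.c_[st[k],z[k]],[2,50,98],axis=0).round(1).tolist())
k=(f.max(-1)<80)&(abs(st[...,0]+72)<25)&(abs(st[...,1]+38)<25)&(z>105)&(z<150)
q=np.c_[st[k],z[k]]; print(k.sum())
# sphere fit, radius 12.5
from scipy.optimize import least_squares
r=least_squares(lambda c:np.linalg.norm(q-c,axis=1)-12.5,[-71,-38,123],loss="soft_l1"); print("ball",r.x.round(1),abs(r.fun).mean().round(2))
d=r.x[:2]-AX; print("theta",np.arctan2(d[1],-d[0]),np.hypot(*d))
E
```

```text
t 9.25 st [-71.2 -37.4] z 253.0 a-YAW 3.266 tilt [-0.001  0.001] F [ 0.3 -0.  -0.2] M [ 0.05 -0.15 -0.03] open 0.623
lever_grip 0.93 [265.4, 202.5, 304.2, 307.0] [[-81.5, -47.0, 92.1], [-30.5, -33.2, 118.6], [17.4, -11.1, 133.0]]
lever 0.89 [263.5, 202.7, 306.2, 310.2] [[-81.5, -47.5, 76.4], [-30.1, -33.3, 118.3], [16.5, -11.5, 133.0]]
strap 0.92 [229.5, 264.1, 329.7, 306.9] [[3.3, -76.7, 68.7], [12.8, -14.7, 77.4], [32.5, 16.5, 79.7]]
775
ball [-70.4 -37.2 120.7] 0.36
theta -0.13406114542396988 91.25393659360923
```

View pics/w4.png

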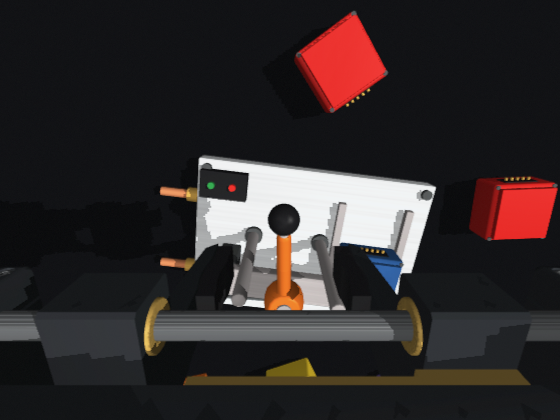

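Call:
{"method": "carry_out", "body": {
  "motion": [-0.05,0,3,0,0,0,0,0,3,0,0,0,0,0,2,0,0,0,0,0,0.6,0,0,0,0,0,0,0,0,0]
}}

```text
clock: 10.07
tool_pos: [0.5181, 0.0086, 0.1679]
eef_rot: [0.04, 0.999, 0.0, 0.0]
contact_force: [0.3, -0.0, 0.8]
opening: 0.625
```

Call:
{"method": "carry_out", "body": {
  "motion": [0,0,0,0,0,0,0,0,0,0,0,0,0,0,0,0,0,0,0,0,0,0,0,0],
  "hand": 0,
  "grip_force": 35
}}

```text
clock: 10.58
tool_pos: [0.518, 0.0082, 0.1679]
eef_rot: [0.04, 0.999, -0.0, 0.0]
contact_force: [1.1, -0.5, 0.1]
opening: 0.249
```

```bash
cat >> h.py <<'E'
def lever():
    M,s=where(); p=w2s(M[:3,3])-AX; a=np.arctan2(M[1,0],M[0,0])
    th=np.arctan2(p[1],-p[0]); F=s["contact_force"]; c,n=np.cos(YAW),np.sin(YAW)
    Fs=np.array([c*F[0]+n*F[1],-n*F[0]+c*F[1]])
    et=np.array([np.sin(th),np.cos(th)]); er=p/np.hypot(*p)
    print("theta %.3f r %.1f tool th %.3f | resist Ft %.1f Fr %.1f Fz %.1f Mz %.2f -> torque %.2f"%(th,np.hypot(*p),(YAW+np.pi-a+np.pi)%(2*np.pi)-np.pi,-Fs@et,Fs@er,F[2],s["moment"][2],-Fs@et*.09+s["moment"][2]))
    return M,s,th
def to(ths,z):  # rows through lever angles at TCP z, starting from the ideal pose at ths[0]
    for a,b in zip(ths[:-1],ths[1:]): rows(lev(a,z),lev(b,z),1)
E
sed -i 's/AX=np.array(\[20.,-25.\])/AX=np.array([19.2,-25.])/' h.py
python3 -c "
from h import *
lever(); to(np.arange(0,.3,.1),168)"
```

```text
t 10.57 st [-70.3 -37.7] z 167.9 a-YAW 3.268 tilt [ 0. -0.] F [ 1.1 -0.5  0.1] M [ 0.1  -0.17  0.05] open 0.249
theta -0.141 r 90.4 tool th -0.127 | resist Ft 0.4 Fr -1.1 Fz 0.1 Mz 0.05 -> torque 0.09
-0.04, 0.9, 0, 0, 0, 0.1 ,
-0.04, 0.9, 0, 0, 0, 0.1 ,
```

Call:
{"method": "carry_out", "body": {
  "motion": [-0.04,0.9,0.02,0,0,0.1,-0.04,0.9,0.02,0,0,0.1,-0.04,0.9,0.02,0,0,0.1,0,0,0,0,0,0]
}}

```text
clock: 11.08
tool_pos: [0.524, 0.0347, 0.1673]
eef_rot: [0.188, 0.982, -0.0, 0.0]
contact_force: [-0.2, -0.4, -0.8]
opening: 0.253
```

```bash
python3 -c "
from h import *
lever()"
```

```text
t 11.07 st [-69.9 -10.5] z 167.3 a-YAW 2.970 tilt [ 0.    -0.001] F [-0.2 -0.4 -0.8] M [ 0.05 -0.16 -0.03] open 0.253
theta 0.161 r 90.3 tool th 0.171 | resist Ft 0.5 Fr 0.1 Fz -0.8 Mz -0.03 -> torque 0.02
```

Call:
{"method": "carry_out", "body": {
  "motion": [-0.04,0.9,0.02,0,0,0.1,-0.04,0.9,0.02,0,0,0.1,-0.04,0.9,0.02,0,0,0.1,-0.04,0.9,0.02,0,0,0.1,0,0,0,0,0,0]
}}

```text
clock: 11.7
tool_pos: [0.5433, 0.0646, 0.1663]
eef_rot: [0.379, 0.925, -0.0, -0.0]
contact_force: [-0.6, 0.1, 1.9]
opening: 0.251
```

```bash
python3 -c "
from h import *
lever()"
```

```text
t 11.70 st [-57.2  22.7] z 166.3 a-YAW 2.571 tilt [-0. -0.] F [-0.6  0.1  1.9] M [ 0.03 -0.09  0.07] open 0.251
theta 0.558 r 90.1 tool th 0.570 | resist Ft 0.4 Fr 0.5 Fz 1.9 Mz 0.07 -> torque 0.10
```

Call:
{"method": "carry_out", "body": {
  "motion": [0,0,-0.5,0,0,0,0,0,-0.5,0,0,0,0,0,0,0,0,0]
}}

```text
clock: 12.08
tool_pos: [0.5436, 0.0636, 0.1764]
eef_rot: [0.381, 0.925, -0.0, 0.0]
contact_force: [2.9, -1.4, -6.4]
opening: 0.255
```

```bash
python3 -c "
from h import *
lever()"
```

```text
t 12.07 st [-56.7  21.8] z 176.4 a-YAW 2.568 tilt [ 0.    -0.001] F [ 2.9 -1.4 -6.4] M [-0.39 -0.75  0.05] open 0.255
theta 0.553 r 89.1 tool th 0.573 | resist Ft -1.0 Fr -3.1 Fz -6.4 Mz 0.05 -> torque -0.04
```

Call:
{"method": "carry_out", "body": {
  "motion": [-0.05,-0.94,0,0,0,-0.105,-0.05,-0.94,0,0,0,-0.105,-0.05,-0.94,0,0,0,-0.105,-0.05,-0.94,0,0,0,-0.105,-0.05,-0.94,0,0,0,-0.105,-0.05,-0.94,0,0,0,-0.105,-0.05,-0.94,0,0,0,-0.105,-0.05,-0.94,0,0,0,-0.105]
}}

```text
clock: 13.08
tool_pos: [0.5186, -0.0042, 0.1765]
eef_rot: [-0.031, 1.0, 0.0, 0.001]
contact_force: [4.6, -0.6, -5.9]
opening: 0.251
```

```bash
python3 -c "
from h import *
lever()"
```

```text
t 13.07 st [-67.2 -49.7] z 176.5 a-YAW -2.871 tilt [0.002 0.001] F [ 4.6 -0.6 -5.9] M [-0.06 -1.08 -0.06] open 0.251
theta -0.279 r 89.9 tool th -0.270 | resist Ft 1.0 Fr -4.5 Fz -5.9 Mz -0.06 -> torque 0.03
```

Call:
{"method": "carry_out", "body": {
  "motion": [0,0,0.5,0,0,0,0,0,0.5,0,0,0,0,0,0,0,0,0]
}}

```text
clock: 13.45
tool_pos: [0.5178, -0.0036, 0.1664]
eef_rot: [-0.029, 1.0, -0.0, 0.0]
contact_force: [3.5, -1.6, -0.1]
opening: 0.248
```

```bash
python3 -c "
from h import *
lever()"
```

```text
t 13.45 st [-68.1 -49.3] z 166.4 a-YAW -2.875 tilt [ 0.    -0.001] F [ 3.5 -1.6 -0.1] M [-0.32 -0.82 -0.09] open 0.248
theta -0.272 r 90.6 tool th -0.267 | resist Ft 1.8 Fr -3.4 Fz -0.1 Mz -0.09 -> torque 0.07
```

Call:
{"method": "carry_out", "body": {
  "motion": [-0.04,0.9,0.02,0,0,0.1,-0.04,0.9,0.02,0,0,0.1,-0.04,0.9,0.02,0,0,0.1,0,0,0,0,0,0]
}}

```text
clock: 13.95
tool_pos: [0.5203, 0.0232, 0.166]
eef_rot: [0.119, 0.993, -0.001, 0.001]
contact_force: [3.5, -2.4, -1.4]
opening: 0.253
```

```bash
python3 -c "
from h import *
lever()"
```

```text
t 13.95 st [-71.2 -22.5] z 166.0 a-YAW 3.110 tilt [ 0.001 -0.001] F [ 3.5 -2.4 -1.4] M [-0.33 -0.9   0.02] open 0.253
theta 0.027 r 90.4 tool th 0.032 | resist Ft 1.5 Fr -3.9 Fz -1.4 Mz 0.02 -> torque 0.15
```

Call:
{"method": "carry_out", "body": {
  "motion": [-0.04,0.9,0.02,0,0,0.1,-0.04,0.9,0.02,0,0,0.1,0,0,0,0,0,0]
}}

```text
clock: 14.32
tool_pos: [0.5258, 0.0393, 0.1654]
eef_rot: [0.217, 0.976, -0.001, 0.0]
contact_force: [3.4, -3.4, -0.7]
opening: 0.254
```

```bash
python3 -c "
from h import *
lever()"
```

```text
t 14.32 st [-69.1  -5.6] z 165.4 a-YAW 2.911 tilt [-0.    -0.002] F [ 3.4 -3.4 -0.7] M [-0.56 -0.74  0.09] open 0.254
theta 0.216 r 90.4 tool th 0.231 | resist Ft 1.7 Fr -4.5 Fz -0.7 Mz 0.09 -> torque 0.24
```

Call:
{"method": "carry_out", "body": {
  "motion": [-0.1,0.9,0.02,0,0,0.1,-0.1,0.9,0.02,0,0,0.1,0,0,0,0,0,0]
}}

```text
clock: 14.7
tool_pos: [0.5345, 0.0544, 0.1648]
eef_rot: [0.313, 0.95, -0.001, -0.001]
contact_force: [-2.6, -3.0, 1.8]
opening: 0.252
```

```bash
python3 -c "
from h import *
lever()"
```

```text
t 14.70 st [-63.7  10.9] z 164.8 a-YAW 2.712 tilt [-0.003 -0.001] F [-2.6 -3.   1.8] M [-0.51  0.17  0.12] open 0.252
theta 0.409 r 90.3 tool th 0.429 | resist Ft 4.0 Fr 0.3 Fz 1.8 Mz 0.12 -> torque 0.48
```

Call:
{"method": "carry_out", "body": {
  "motion": [-0.01,0.55,0,0,0,0.05,0,0,0,0,0,0]
}}

```text
clock: 14.95
tool_pos: [0.5375, 0.0582, 0.1646]
eef_rot: [0.337, 0.941, -0.002, -0.001]
contact_force: [-4.0, -2.7, 3.4]
opening: 0.255
```

```bash
python3 -c "
from h import *
lever()"
```

```text
t 14.95 st [-61.6  15.2] z 164.6 a-YAW 2.662 tilt [-0.004 -0.002] F [-4.  -2.7  3.4] M [-0.64  0.69  0.09] open 0.255
theta 0.462 r 90.2 tool th 0.480 | resist Ft 4.6 Fr 1.4 Fz 3.4 Mz 0.09 -> torque 0.51
```

Call:
{"method": "carry_out", "body": {
  "motion": [0.02,0.5,-0.04,0,0,0.05,0,0,0,0,0,0]
}}

```text
clock: 15.2
tool_pos: [0.5406, 0.0618, 0.1648]
eef_rot: [0.361, 0.933, -0.002, -0.001]
contact_force: [-3.8, -3.4, 2.5]
opening: 0.25
```

```bash
python3 -c "
from h import *
lever(); lever()
import time; snapshot('side'); lever()"
```

```text
t 15.20 st [-59.3  19.4] z 164.8 a-YAW 2.611 tilt [-0.004 -0.002] F [-3.8 -3.4  2.5] M [-0.83  0.71  0.06] open 0.250
theta 0.515 r 90.2 tool th 0.531 | resist Ft 5.1 Fr 0.6 Fz 2.5 Mz 0.06 -> torque 0.52
t 15.20 st [-59.3  19.4] z 164.8 a-YAW 2.611 tilt [-0.004 -0.002] F [-3.8 -3.4  2.5] M [-0.83  0.71  0.06] open 0.250
theta 0.515 r 90.2 tool th 0.531 | resist Ft 5.1 Fr 0.6 Fz 2.5 Mz 0.06 -> torque 0.52
t 15.25 st [-59.3  19.4] z 164.8 a-YAW 2.611 tilt [-0.004 -0.002] F [-3.6 -3.3  2.7] M [-0.79  0.63  0.07] open 0.256
theta 0.515 r 90.2 tool th 0.530 | resist Ft 4.8 Fr 0.5 Fz 2.7 Mz 0.07 -> torque 0.50
```

Call:
{"method": "carry_out", "body": {
  "motion": [0,0.4,0,0,0,0.04]
}}

```text
clock: 15.38
tool_pos: [0.5429, 0.0643, 0.1647]
eef_rot: [0.38, 0.925, -0.002, -0.002]
contact_force: [-5.1, -5.6, 2.8]
opening: 0.249
```

```bash
python3 -c "
from h import *
lever(); snapshot('side'); lever()"
```

```text
t 15.38 st [-57.6  22.3] z 164.7 a-YAW 2.570 tilt [-0.005 -0.003] F [-5.1 -5.6  2.8] M [-1.08  0.99  0.16] open 0.249
theta 0.553 r 90.2 tool th 0.571 | resist Ft 7.6 Fr -0.2 Fz 2.8 Mz 0.16 -> torque 0.85
t 15.43 st [-57.   23.1] z 164.8 a-YAW 2.569 tilt [-0.003 -0.002] F [-4.1 -2.8  2.2] M [-0.86  0.69 -0.03] open 0.252
theta 0.563 r 90.2 tool th 0.573 | resist Ft 4.9 Fr 1.0 Fz 2.2 Mz -0.03 -> torque 0.41
```

Call:
{"method": "carry_out", "body": {
  "motion": [0,0.07,0,0,0,0.007]
}}

```text
clock: 15.55
tool_pos: [0.5438, 0.0652, 0.1648]
eef_rot: [0.383, 0.924, -0.002, -0.001]
contact_force: [-4.5, -4.0, 2.8]
opening: 0.252
```

```bash
python3 -c "
from h import *
lever()"
```

```text
t 15.55 st [-56.9  23.4] z 164.8 a-YAW 2.564 tilt [-0.004 -0.002] F [-4.5 -4.   2.8] M [-0.83  0.79  0.03] open 0.252
theta 0.567 r 90.1 tool th 0.578 | resist Ft 6.1 Fr 0.4 Fz 2.8 Mz 0.03 -> torque 0.58
```

Call:
{"method": "carry_out", "body": {
  "motion": [0,0.07,0,0,0,0.007]
}}

```text
clock: 15.68
tool_pos: [0.5441, 0.0656, 0.1647]
eef_rot: [0.386, 0.923, -0.002, -0.001]
contact_force: [-3.7, -4.5, 2.6]
opening: 0.254
```

```bash
python3 -c "
from h import *
lever()"
```

```text
t 15.68 st [-56.6  23.8] z 164.7 a-YAW 2.557 tilt [-0.004 -0.003] F [-3.7 -4.5  2.6] M [-0.86  0.85  0.14] open 0.254
theta 0.572 r 90.2 tool th 0.585 | resist Ft 5.8 Fr -0.5 Fz 2.6 Mz 0.14 -> torque 0.66
```

Call:
{"method": "carry_out", "body": {
  "motion": [0,0.09,0,0,0,0.01,0,0.09,0,0,0,0.01]
}}

```text
clock: 15.92
tool_pos: [0.5451, 0.0666, 0.1646]
eef_rot: [0.395, 0.919, -0.002, -0.002]
contact_force: [-4.5, -4.2, 2.5]
opening: 0.25
```

```bash
python3 -c "
from h import *
lever()"
```

```text
t 15.93 st [-55.9  25. ] z 164.6 a-YAW 2.537 tilt [-0.005 -0.003] F [-4.5 -4.2  2.5] M [-1.04  0.99  0.09] open 0.250
theta 0.587 r 90.2 tool th 0.605 | resist Ft 6.1 Fr 0.1 Fz 2.5 Mz 0.09 -> torque 0.65
```

Call:
{"method": "carry_out", "body": {
  "motion": [0,0.07,0,0,0,0.007]
}}

```text
clock: 16.05
tool_pos: [0.5454, 0.0669, 0.1646]
eef_rot: [0.398, 0.917, -0.003, -0.002]
contact_force: [-5.2, -4.5, 3.2]
opening: 0.255
```

```bash
python3 -c "
from h import *
lever()"
```

```text
t 16.05 st [-55.6  25.4] z 164.6 a-YAW 2.530 tilt [-0.005 -0.004] F [-5.2 -4.5  3.2] M [-1.05  1.01  0.11] open 0.255
theta 0.593 r 90.2 tool th 0.611 | resist Ft 6.8 Fr 0.4 Fz 3.2 Mz 0.11 -> torque 0.73
```

Call:
{"method": "carry_out", "body": {
  "motion": [0,-0.12,0,0,0,0,0,0,0,0,0,0]
}}

```text
clock: 16.3
tool_pos: [0.5451, 0.0665, 0.1647]
eef_rot: [0.398, 0.917, -0.002, -0.001]
contact_force: [-3.8, -4.1, 3.3]
opening: 0.251
```

Call:
{"method": "carry_out", "body": {
  "motion": [0,0,0,0,0,0,0,0,0,0,0,0,0,0,0,0,0,0,0,0,0,0,0,0],
  "hand": 5.5
}}

```text
clock: 16.8
tool_pos: [0.5475, 0.0693, 0.1655]
eef_rot: [0.399, 0.917, 0.001, 0.0]
contact_force: [-0.3, 0.4, 1.0]
opening: 0.617
```

Call:
{"method": "carry_out", "body": {
  "motion": [0,0,-2,0,0,0,0,0,-4,0,0,0,0,0,-4,0,0,0,0,0,-1,0,0,0,0,0,0,0,0,0]
}}

```text
clock: 17.42
tool_pos: [0.5472, 0.0682, 0.2754]
eef_rot: [0.399, 0.917, 0.0, 0.0]
contact_force: [0.3, -0.6, 0.1]
opening: 0.624
```

```bash
python3 - <<'E'
from h import *
from scipy.optimize import least_squares
A,s,th=lever(); p=snapshot("wrist"); save(p,"w5.png"); w=cloud(p,s); f=p["frame"].astype(int)
st=w2s(w); z=w[...,2]*1e3
g=AX+90*np.array([-np.cos(.59),np.sin(.59)])
k=(f.max(-1)<80)&(abs(st[...,0]-g[0])<25)&(abs(st[...,1]-g[1])<25)&(z>105)&(z<150)
q=np.c_[st[k],z[k]]
r=least_squares(lambda c:np.linalg.norm(q-c,axis=1)-12.5,[*g,120],loss="soft_l1"); d=r.x[:2]-AX
print("ball",r.x.round(1),k.sum(),"theta %.3f"%np.arctan2(d[1],-d[0]),np.hypot(*d))
for n in ["module","strap"]:
    for m in finder.masks_of(p,n)[:2]:
        k=m["pixels"]; print(n,round(m["p"],2),np.nanpercentile(np.c_[st[k],z[k]],[2,50,98],axis=0).round(1).tolist())
E
```

```text
t 17.43 st [-54.1  27.1] z 275.4 a-YAW 2.528 tilt [0.001 0.   ] F [ 0.3 -0.6  0.1] M [-0.01 -0.15  0.03] open 0.624
theta 0.617 r 89.9 tool th 0.614 | resist Ft 0.2 Fr -0.6 Fz 0.1 Mz 0.03 -> torque 0.05
ball [-61.   16.2 118. ] 626 theta 0.475 90.14941385633624
module 0.85 [[195.0, -26.3, 10.5], [203.6, -16.4, 32.6], [217.8, -7.5, 39.5]]
module 0.82 [[-15.3, 37.7, 26.5], [4.5, 71.8, 58.5], [43.7, 97.7, 60.2]]
strap 0.7 [[-90.6, -121.3, 14.0], [-31.3, 12.6, 19.6], [81.5, 125.3, 129.9]]
strap 0.58 [[3.2, -85.4, 65.5], [14.5, 6.3, 75.8], [31.9, 49.5, 79.4]]
```

View pics/w5.png

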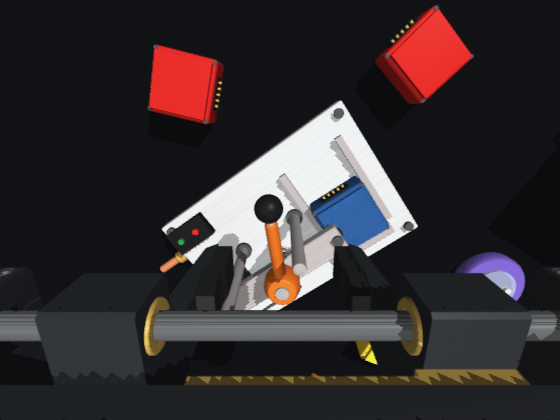

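```bash
python3 -c "
from h import *
print(workorder.finish_job())"
```

```text
the job is handed in; nothing more can be done
None
```

The module is home against the back stop and the strap clamp is tightened to about 0.7 N m. I handed the job in at about 17.5 s.

- **Module:** I pushed it home with closed fingers until it stopped against about 15 N. Its case front then measured at about x = -12 in the station frame, which is the home position. The close-up showed no gap at the stop.
- **Clamp:** I turned the lever in two strokes, with one lift, a swing back of two serrations and a drop back in between. The last readings in slow motion were 0.65 and 0.73 N m, with 6.1 to 6.8 N of pull plus about 0.1 N m of wrist twist.
- **Lever seated:** the ball knob sank 2.7 mm over about 1.44 rad of turning, so the lever is down in its serrations. I then let go and backed the arm clear.

**Readings that disagreed:**
- After release the knob showed the lever at 0.475 rad, but the tool had stood at 0.59 rad. I put this down to give in the fingers under load. The torque rise matches the smaller angle, but I did not check it separately.
- One reading in a faster move showed 0.85 N m, and the readings at rest were about 0.5 N m. I went by the slow-motion ones.
- The ball measured 22 mm across in the grip instead of the stated 25 mm. I did not follow this up.
- I did not measure the strap tip on the module directly.

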